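# Swab rod into the vial, then peel a tray off the stuck stack and present it

## Robot

A 7-joint arm with a two-finger parallel gripper is mounted at the origin on the work surface; the furniture and walls round the work are solid. World frame = base frame: x ahead of the robot, y to its left, z up, the work surface at z = 0. Lengths are in m, angles in rad, forces in N, time in s.
With the tool pointing down it reaches from about 0.35 to 0.9 m from the base axis. Payload 8.1 kg.
Tool frame: the origin (TCP) lies between the finger pads; the fingertips stand 11 mm ahead of it and the grasp point (between the pads) lies 8 mm behind it; z points along the fingers, y is the line along which they close (so a half turn about z gives the same grasp; the last joint's range is limited). The gripper opens to 92 mm and grips with 3 to 60 N. Pads are 19 mm wide; open, the fingers measure 130 mm over their backs; the gripper's body (75 mm by 190 mm) begins 47 mm behind the grasp point.
Start: joints at [-1.381, 0.434, 0.025, 1.573, -0.012, 1.134, -0.075], TCP at [0.18, 0.598, 0.217] pointing down, gripper open.
Joint ranges: [-2.62, 2.62], [-0.44, 2.09], [-1.27, 1.32], [0.08, 2.57], [-1.32, 4.46], [0.12, 2], [-2.74, 2.74]. Speed limits (rad/s): [2.22, 2.22, 3.01, 3.01, 3.14, 3.14, 3.14].

## Interface

Orientations are given as a rotation vector (axis times angle).
In Python, from cell import observe, get_image, camera_params, sign_off gives the robot as it stands.
- The arm moves only by the shell command python3 -m pendant 'ROWS' [FORCE]. ROWS is JSON, one flat list of numbers, 7 for each row, row after row: the shift along the tool's x, y, z in m, then the turn, a rotation vector about the tool's x, y, z in rad, then the finger opening in m, from 0 to 0.0918. In form: [dx, dy, dz, rx, ry, rz, jaw, dx, dy, dz, rx, ry, rz, jaw, ...]. A call has 1 to 10 rows; each row shifts and turns the commanded pose from where the row before left it, along the tool's axes as they then stand; what a row does not reach is not made up. A row lasts 1/8 s, in which the tool goes at most 62.5 mm and 10.7 degrees, less where a joint would pass 70% of its speed; a pose out of reach is approached as far as the arm can. A call is refused whole if a number of a shift passes 0.0625 or a number of a turn 0.188, either way. A call with a gripper value outside its range is refused whole. The fingers move at their own pace and stop on an object; FORCE is the grip in N (left out, the last holds). Time passes only in rows, so rows that do not move let the fingers close. It gives the time, the measured TCP pose, the force, the opening and the grip force at its end, in the units of the state.
- observe(): the state, without advancing time (a new reading comes with each control period).
- get_image(name): name is "scene" or "top" or "wrist"; returns the picture (400x640x3 uint8, red, green, blue); there is no depth.
- camera_params(name): a dict with "intrinsics" (3x3 intrinsics, pixels), "dist" ([k1, k2, p1, p2, k3] as OpenCV has them; the pictures are not rectified), "eye" and "rotation" of the camera in the world; the wrist camera has in their place "T_tool_cam" (4x4, takes a point from camera to tool coordinates, whose origin is the TCP and whose axes are the flange's). Camera axes: x right, y down, z forward; pixel columns grow to the right and rows downward; lengths in m; the calibration is good to about 2 mm. A picture is of the moment at which its call begins: read the wrist's pose just before it. camera_params takes no time and is no camera call.
- sign_off(): hands the job in; it is judged then, once.
The state is a dict: "clock": time; "joints": joint angles; "dq": joint speeds; "joint_efforts": joint torques, N m; "position": TCP position; "ee_rot": TCP orientation; "force": force on the tool from outside, world axes, zero at the start; "ft_torque": the same for the moment, N m; "width": opening from 0.0 (shut) to 1.0 (fully open); "gripper_force": force on a finger pad.
Only numpy, scipy, OpenCV 4.12 (cv2) and the standard library are available. Lean on these libraries where they do the work, as an engineer would, in place of code of your own. Each camera call takes 0.05 s, during which the arm holds its last target. There are 200 camera calls.

## Task

Lay out for a sample: take the sampling rod out of its block, push it down into the narrow vial until its collar sits on the rim, and let it go. Then free the top steel tray, which is stuck to the stack below: lift it by the lug at its corner so that this corner comes away first while the far corner still rests on the stack, leaving the lower trays where they stand. Finish while holding the tray by its lug, level and still, at least 15 cm above the bench and beside the stack rather than over it, ready to receive the vial; knock nothing else over or away.

Things in the scene. Friction and masses are not known exactly. Their poses are not given: they have to be found in the camera images.
- rod: loose white rod, upright in the stand: shaft 9 mm diameter with a round end 60.5 mm below the collar; flat round collar 21 mm diameter, 4 mm thick; above it a round handle 12 mm diameter, 42 mm long (top 46 mm above the origin). 20 g. Origin: on the axis at the collar's underside; z up the handle.
- rod_stand: fixed grey square block 56 x 56 mm, 78 mm high, with one hole 13 mm wide and 70 mm deep at its middle; the rod's collar rests on its top. Origin: centre of its underside. It may change places with the vial.
- vial: fixed white vial on a round grey foot (72 mm diameter): upright tube 23 mm outside, bore 14.5 mm, open from 14 mm above the table to the rim at 82 mm. Soft lips 11 mm below the rim hold the shaft: push the rod the last 50 mm with a few newtons (under 8) until its collar lies on the rim, rod origin 82 mm above the vial's. Origin: centre of underside, z up.
- vial_mouth (a point): centre of the vial's mouth, level with its rim, 82 mm above the table
- stack: three nested steel trays, one loose unit of 0.8 to 1 kg: rims 150 x 110 mm (x by y), rim top 36 mm above the table. Four brackets with rubber pads stand on its long sides, 48 mm either side of the middle, out to 68 mm from its centre line, 43 mm high. Origin: centre of its underside.
- tray: top steel tray, 0.08 to 0.16 kg: rim 150 x 110 mm (x by y), 6 mm thick, lying on the stack's rim; pan 18 mm deep below the rim, nested. Origin: centre of the pan's underside, 18 mm above the table at the start; z up when level. Four tacky rubber pads hold its long edges with about 1 N each until they are lifted some 8 mm; turn it up slowly about the far corner.
- tray_lug (a point): grip point in the steel lug standing on the tray's (-x, -y) rim corner: a plate 9 mm thick, 26 mm long along the diagonal (the line to the tray's centre, 0.633 rad from the tray's x axis), 39 mm high above the rim; pinch its broad faces from above. 89 mm from the tray's centre, 24 mm above the rim's top, 15 mm below the lug's top, 66 mm above the table.
- tray_near (a point): point on the underside of the rim at the lug corner, tray coordinates (-70, -50, 18) mm; 36 mm above the stack's origin when stuck
- tray_far (a point): point on the underside of the rim at the opposite corner, tray coordinates (70, 50, 18) mm; 36 mm above the stack's origin when stuck
- amber_bottle: bystander: brown bottle, 63 mm wide, 138 mm high, origin under its centre
- white_bottle: bystander: white bottle with an open neck, 61 mm wide, 128 mm high, origin under its centre
- jar: bystander: small jar with a black cap, 52 mm wide, 107 mm high, origin under its centre
There are look-alikes about, which are no part of the job. There is more than one size of the rod; the one meant has the size given above. Leave any blue look-alike of the tray alone.

How it is judged:
By the outcome, as a careful person would: the job done as asked, in the order asked, and still so for the second after the job is handed in, while the arm keeps its last pose, push and grip.
It also fails if it takes over 61 s, if anything falls off the work surface, if the arm or the gripper's body presses on something with over 40 N, if the wrist force passes 120 N, or if a joint passes its speed limit or range.

## Working session

There is one attempt and no reset: what is moved stays moved. The work goes in short steps, Python scripts to look and compute and a shell command to move; the robot and the scene stay as the last step left them, time stands still between calls to the robot, and variables do not carry over. Pictures are saved under pics/ and viewed, at most 10 in all, crops included, and the job is handed in when it is done.

```bash
mkdir -p pics; ls
python3 - <<'E'
from cell import *
import cv2, numpy as np
np.set_printoptions(precision=4,suppress=True)
s=observe(); print({k:np.round(v,4) for k,v in s.items()})
for n in ("scene","top"):
    im=get_image(n); cv2.imwrite(f"pics/{n}0.png",im[:,:,::-1])
    print(n,camera_params(n))
print(camera_params("wrist"))
a=cv2.imread("pics/scene0.png");b=cv2.imread("pics/top0.png")
E
```

```text
pics
{'clock': np.float64(0.0), 'joints': array([-1.3806,  0.4352,  0.025 ,  1.5741, -0.0116,  1.134 , -0.0751]), 'dq': array([-0.0001,  0.0015, -0.0005,  0.0006, -0.0002, -0.0005, -0.0015]), 'joint_efforts': array([ -0.0008, -66.7855,   0.9845, -31.4454,  -0.0606,   0.043 ,
         0.0002]), 'position': array([0.1803, 0.5979, 0.2158]), 'ee_rot': array([-0.4583, -3.1079,  0.0025]), 'force': array([ 0.539 ,  0.1475, -0.1662]), 'ft_torque': array([-0.0137, -0.0828, -0.0903]), 'gripper_force': np.float64(0.0), 'width': np.float64(0.998)}
scene {'intrinsics': array([[383.0135,   0.    , 316.8204],
       [  0.    , 383.0135, 197.5588],
       [  0.    ,   0.    ,   1.    ]]), 'dist': array([-0.0055,  0.    ,  0.    ,  0.    ,  0.    ]), 'eye': array([ 0.1675, -0.5572,  0.6455]), 'rotation': array([-2.181 ,  0.5989, -0.2921])}
top {'intrinsics': array([[438.0674,   0.    , 310.1268],
       [  0.    , 438.0674, 203.1812],
       [  0.    ,   0.    ,   1.    ]]), 'dist': array([-0.0128,  0.    ,  0.    ,  0.    ,  0.    ]), 'eye': array([0.4708, 0.048 , 1.3366]), 'rotation': array([-2.1805,  2.1701, -0.0602])}
{'intrinsics': array([[342.4968,   0.    , 316.414 ],
       [  0.    , 342.4968, 198.4956],
       [  0.    ,   0.    ,   1.    ]]), 'dist': array([-0.0121,  0.    ,  0.    ,  0.    ,  0.    ]), 'T_tool_cam': array([[-0.0005, -0.9641, -0.2654,  0.0718],
       [ 1.    , -0.0003, -0.0008, -0.0008],
       [ 0.0007, -0.2654,  0.9641, -0.1681],
       [ 0.    ,  0.    ,  0.    ,  1.    ]])}
```

View pics/top0.png

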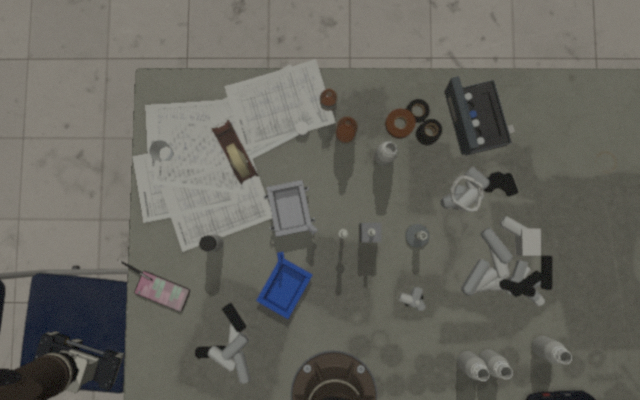

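View pics/scene0.png

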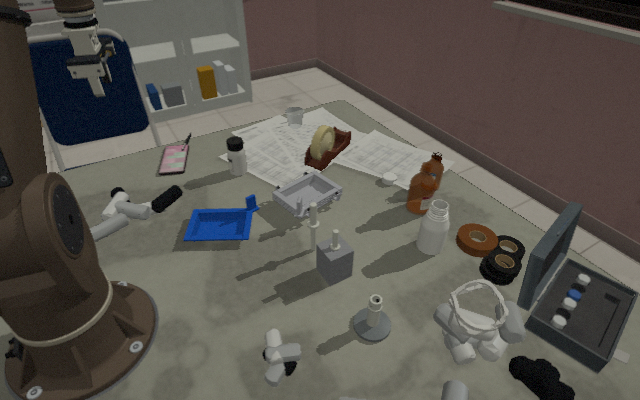

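Top view: the grey tray and stack are at (291,208). Its lug looks to be near (312,230). There are rods at (343,233) and, in the grey block, (368,233). The vial is at (418,236), with a blue look-alike tray at (285,287), bottles at (347,130) and (387,150), and a jar at (208,243). In the scene view the block rod is at (336,240), the free-standing rod at (313,215) and the vial at (375,305).

Rod candidates: scene (336,240), in the block, versus (313,215), free-standing. Next I take one close crop to check and measure.

```bash
cat > h.py <<'E'
import numpy as np, cv2
from scipy.spatial.transform import Rotation as R
from cell import *
np.set_printoptions(precision=4,suppress=True)
def cam(n,s=None):
    p=camera_params(n)
    if n=="wrist":
        T=np.eye(4);T[:3,:3]=R.from_rotvec(s["ee_rot"]).as_matrix();T[:3,3]=s["position"]
        T=T@p["T_tool_cam"]; return p,T[:3,3],T[:3,:3]
    return p,np.array(p["eye"]),R.from_rotvec(p["rotation"]).as_matrix()
def ray(c,px):
    p,e,M=c
    u=cv2.undistortPoints(np.array(px,float).reshape(-1,1,2),p["intrinsics"],p["dist"]).reshape(-1,2)
    return e,np.c_[u,np.ones(len(u))]@M.T
def onz(c,px,z):
    e,d=ray(c,px); return e+d*((z-e[2])/d[:,2])[:,None]
def proj(c,P):
    p,e,M=c
    return cv2.projectPoints((np.atleast_2d(P)-e)@M,np.zeros(3),np.zeros(3),p["intrinsics"],p["dist"])[0].reshape(-1,2)
def tri(c1,p1,c2,p2):
    e1,d1=ray(c1,p1);e2,d2=ray(c2,p2);out=[]
    for a,b in zip(d1,d2):
        t=np.linalg.lstsq(np.c_[a,-b],e2-e1,rcond=None)[0]
        q1,q2=e1+a*t[0],e2+b*t[1]; out.append(np.r_[(q1+q2)/2,np.linalg.norm(q1-q2)])
    return np.array(out)
def shot(n,f):
    s=observe();im=get_image(n)[:,:,::-1].copy();cv2.imwrite(f"pics/{f}.png",im);return im,cam(n,s),s
E
python3 - <<'E'
import cv2,numpy as np
a=cv2.imread("pics/scene0.png");b=cv2.imread("pics/top0.png")
A=cv2.resize(a[165:345,255:415],None,fx=2.5*1,fy=2.5,interpolation=cv2.INTER_CUBIC)
B=cv2.resize(b[175:285,260:440],None,fx=2.2,fy=2.2,interpolation=cv2.INTER_CUBIC)
o=np.zeros((450,800,3),np.uint8);o[:A.shape[0],:400]=A;o[:B.shape[0],402:402+396]=B
cv2.imwrite("pics/crop0.png",np.clip(o*1.5,0,255).astype(np.uint8))
from h import *
cs,ct=cam("scene"),cam("top")
print(tri(cs,[(336,232),(314,204),(376,299)],ct,[(373,232),(343,233),(422,236)]))
print("tray rim centre/vial",onz(ct,[(291,208)],.042))
E
```

```text
[[ 0.4819 -0.1049  0.1188  0.0021]
 [ 0.4795 -0.0215  0.1324  0.0039]
 [ 0.4725 -0.2502  0.0786  0.0046]]
tray rim centre/vial [[0.5514 0.1282 0.042 ]]
```

View pics/crop0.png

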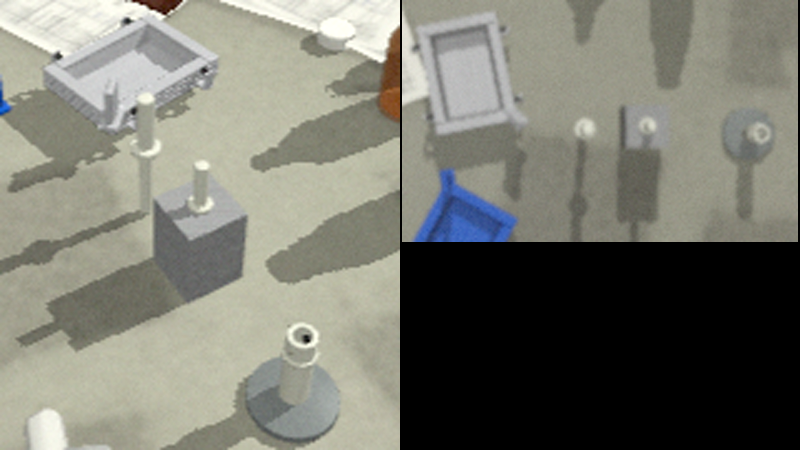

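The rod in the block (scene (336,240)) matches the description: its top is about 119 mm by triangulation against 124 mm expected. The free-standing one at (313,215) is bigger (top 132 mm) and has no block, so it is the look-alike. Next I plan a hop above the rod and vial.

```bash
cat >> h.py <<'E'
def plan(P,yaw,n,s=None,jaw=.05):
    """tool down, tool-y at world angle yaw; prints n rows"""
    s=s or observe();p=s["position"];M=R.from_rotvec(s["ee_rot"]).as_matrix()
    y=np.radians(yaw);T=np.array([[-np.sin(-y)*0+(-np.sin(y)),np.cos(y),0],[np.cos(y),np.sin(y),0],[0,0,-1.]])
    T[:,0]=[-np.sin(y),np.cos(y),0];T[:,1]=[np.cos(y),np.sin(y),0];T[:,2]=[0,0,-1]
    planM(p,M,np.array(P),T,n,jaw)
def planM(p,M,P,T,n,jaw):
    w=R.from_matrix(M.T@T).as_rotvec()/n;d=(P-p)/n;r=[]
    for i in range(n):
        r.append([*np.round(M.T@d,4),*np.round(w,3),jaw]);M=M@R.from_rotvec(w).as_matrix()
    for k in range(0,n,10): print(",".join(f"{float(v):g}" for q in r[k:k+10] for v in q))
E
python3 -c "
from h import *
plan([.48,-.17,.215],0,14)"
```

```text
-0.0363,-0.0463,0.0001,-0,0,0.091,0.05,-0.0404,-0.0428,0.0001,-0,0,0.091,0.05,-0.0441,-0.039,0.0001,-0,0,0.091,0.05,-0.0475,-0.0348,0.0001,-0,0,0.091,0.05,-0.0505,-0.0303,0.0001,-0,0,0.091,0.05,-0.053,-0.0256,0.0001,-0,0,0.091,0.05,-0.0551,-0.0206,0.0001,-0,0,0.091,0.05,-0.0568,-0.0155,0.0001,-0,0,0.091,0.05,-0.058,-0.0103,0.0001,-0,0,0.091,0.05,-0.0587,-0.005,0.0001,-0,0,0.091,0.05
-0.0589,0.0004,0.0001,-0,0,0.091,0.05,-0.0586,0.0058,0.0001,-0,0,0.091,0.05,-0.0578,0.0111,0.0001,-0,0,0.091,0.05,-0.0566,0.0163,0.0001,-0,0,0.091,0.05
```

```bash
python3 -m pendant '[-0.036,-0.046,0,0,0,0.091,0.05,-0.040,-0.043,0,0,0,0.091,0.05,-0.044,-0.039,0,0,0,0.091,0.05,-0.0475,-0.035,0,0,0,0.091,0.05,-0.0505,-0.030,0,0,0,0.091,0.05,-0.053,-0.0256,0,0,0,0.091,0.05,-0.055,-0.0206,0,0,0,0.091,0.05,-0.057,-0.0155,0,0,0,0.091,0.05,-0.058,-0.010,0,0,0,0.091,0.05,-0.0587,-0.005,0,0,0,0.091,0.05]' && python3 -m pendant '[-0.059,0,0,0,0,0.091,0.05,-0.0586,0.006,0,0,0,0.091,0.05,-0.058,0.011,0,0,0,0.091,0.05,-0.0566,0.016,0,0,0,0.091,0.05,0,0,0,0,0,0,0.05,0,0,0,0,0,0,0.05]'
python3 - <<'E'
from h import *
im,c,s=shot("wrist","w1"); print(s["position"],s["ee_rot"],s["joints"])
# predicted pixels for rod top, vial mouth, stand corners
print(proj(c,[[.482,-.105,.124],[.4725,-.25,.082],[.48,-.02,.132],[.482,-.105,.078]]))
E
```

```text
clock: 1.35
position: [0.395, 0.049, 0.2167]
ee_rot: [1.781, 2.588, 0.001]
force: [1.6, 0.0, -0.2]
width: 0.546
gripper_force: 0.0
clock: 2.1
position: [0.4801, -0.1686, 0.2161]
ee_rot: [-2.217, -2.225, 0.001]
force: [0.2, 0.5, -0.5]
width: 0.552
gripper_force: 0.0
[ 0.4801 -0.1686  0.2161] [-2.2165 -2.2247  0.0011] [-0.3643  0.2869  0.7633  1.8948 -0.2274  1.0494  0.4968]
[[320.4298 114.1108]
 [309.2551 266.8799]
 [318.294  -19.277 ]
 [319.9092 112.6277]]
```

View pics/w1.png

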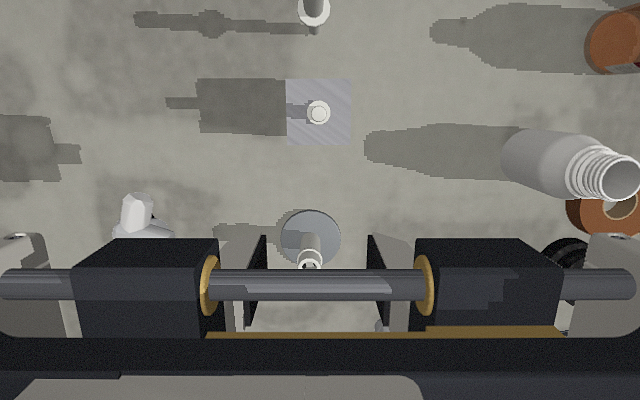

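The wrist view shows the rod collar and handle in the block at (318,112), the decoy rod at (314,8) and the vial foot at (310,236) with its mouth near (310,262), partly hidden.

Run:
```python
from h import *
s=observe();c=cam("wrist",s);im=cv2.imread("pics/w1.png")
g=im.min(2)
roi=g[90:135,300:340];m=(roi>175).astype(np.uint8);print(np.percentile(roi,[5,50,90,99]))
n,l,st,ce=cv2.connectedComponentsWithStats(m);k=1+st[1:,4].argmax();print(st[k],ce[k]+[300,90])
p=ce[k]+[300,90]
print("rod",onz(c,[p],.082),onz(c,[p],.124))
foot=onz(c,[(281,237),(341,237),(310,210)],.005);print("foot",foot)
print("mouth",onz(c,[(309,260)],.082))
ct=cam("top");b=cv2.imread("pics/top0.png")
print("top: rod",onz(ct,[(368+4.5,232)],.118),"mouth",onz(ct,[(402+0,0)],.082)*0+onz(ct,[(260+(761-402)/2.2,175+133/2.2)],.082),"lug",onz(ct,[(313,229)],.08))
plan([s["position"][0],-.104,.17],0,2)
```

```text
[121. 159. 208. 215.]
[  9  10  22  25 355] [320.0986 111.8113]
rod [[ 0.4821 -0.1034  0.082 ]] [[ 0.4817 -0.1025  0.124 ]]
foot [[ 0.4375 -0.2491  0.005 ]
 [ 0.5087 -0.2488  0.005 ]
 [ 0.4719 -0.2154  0.005 ]]
mouth [[ 0.4725 -0.2419  0.082 ]]
top: rod [[ 0.481 -0.103  0.118]] mouth [[ 0.4722 -0.2514  0.082 ]] lug [[0.489  0.0623 0.08  ]]
0.0319,0.0002,0.0231,-0.001,-0,0.003,0.05,0.0319,0.0001,0.0231,-0.001,-0,0.003,0.05
```

```bash
python3 -m pendant '[0.033,0.001,0.020,0,0,0,0.04,0.0325,0.001,0.024,0,0,0,0.04,0,0,0.024,0,0,0,0.04,0,0,0.024,0,0,0,0.04,0,0,0.024,0,0,0,0.04,0,0,0,0,0,0,0.04]' && python3 -m pendant '[0,0,0,0,0,0,0.0,0,0,0,0,0,0,0.0,0,0,0,0,0,0,0.0,0,0,0,0,0,0,0.0]' 25
python3 - <<'E'
from h import *
s=observe();print(s["position"],s["width"]*.0918,s["force"],s["gripper_force"])
E
```

```text
clock: 2.9
position: [0.4809, -0.1015, 0.0996]
ee_rot: [-2.212, -2.226, 0.002]
force: [1.0, 0.8, 0.4]
width: 0.434
gripper_force: 0.0
clock: 3.4
position: [0.4826, -0.1033, 0.101]
ee_rot: [2.217, 2.225, 0.001]
force: [0.3, -0.3, 2.4]
width: 0.12
gripper_force: 25.0
[ 0.4826 -0.1033  0.101 ] 0.011041580002483392 [ 0.2739 -0.3447  2.369 ] 24.95580017566681
```

```bash
python3 -m pendant '[0,0,-0.02,0,0,0,0,0,0,-0.03,0,0,0,0,0,0,-0.035,0,0,0,0,-0.02,-0.001,0,0,0,0,0,-0.045,-0.003,0,0,0,0,0,-0.05,-0.003,0,0,0,0,0,-0.033,-0.002,0,0,0,0,0,0,0,0,0,0,0,0,0,0,0,0,0,0,0]'
python3 - <<'E'
from h import *
im,cs,s=shot("scene","s2");print(s["position"],s["ee_rot"],s["width"],s["force"])
imw,cw,s=shot("wrist","w2")
A=cv2.resize(im[200:350,300:440],None,fx=2.8,fy=2.8,interpolation=cv2.INTER_CUBIC)
o=np.zeros((430,800,3),np.uint8);o[:420,:392]=A;B=imw[140:345,210:410];B=cv2.resize(B,None,fx=2,fy=2);o[:410,400:800]=B
cv2.imwrite("pics/crop2.png",np.clip(o*1.3,0,255).astype(np.uint8))
p=s["position"];oz=p[2]+.008-.108+.082
print("pred end/collar/mouth",proj(cs,[[p[0],p[1],oz-.0605],[p[0],p[1],oz],[.473,-.251,.082]]))
E
```

```text
clock: 4.53
position: [0.4739, -0.2507, 0.1854]
ee_rot: [-2.216, -2.225, -0.0]
force: [0.8, -0.4, -0.8]
width: 0.121
gripper_force: 24.9
[ 0.4739 -0.2507  0.1854] [-2.2165 -2.2253 -0.0004] 0.12089170378935356 [ 0.8106 -0.3563 -0.844 ]
pred end/collar/mouth [[376.9412 288.6173]
 [380.6852 265.2768]
 [375.3512 298.045 ]]
```

View pics/crop2.png

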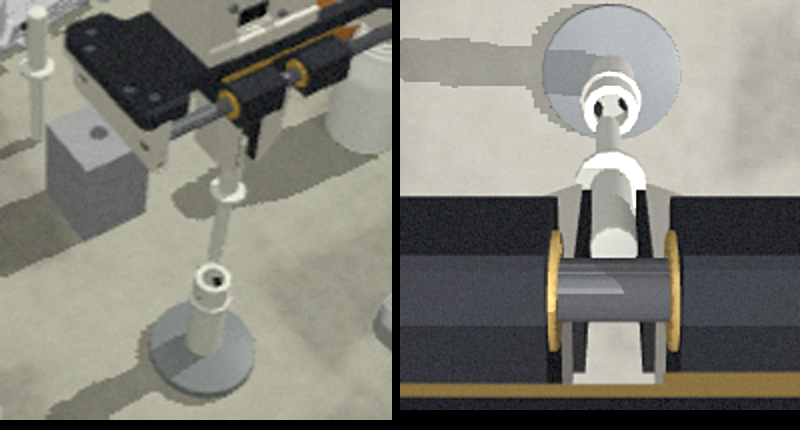

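The left crop (scene) shows the rod held upright with its shaft end at about (376,293) above the mouth at (375,299). The right crop (wrist) shows the mouth at about (315,194), with the shaft pointing into it. I zoom in to compare tip and mouth.

Run:
```python
from h import *
s=observe();cw=cam("wrist",s);cs=cam("scene");p=s["position"]
for oz in (.160,.155):
  P=[[p[0],p[1],oz-.0605],[p[0],p[1],oz],[p[0],p[1],oz+.046],[.473,-.251,.082]]
  print(oz,"wrist",proj(cw,P).round(1).tolist(),"scene",proj(cs,P).round(1).tolist())
im=cv2.imread("pics/w2.png");sc=cv2.imread("pics/s2.png")
A=cv2.resize(im[175:245,290:340],None,fx=8,fy=8,interpolation=cv2.INTER_CUBIC)
B=cv2.resize(sc[255:315,355:405],None,fx=8,fy=8,interpolation=cv2.INTER_CUBIC)
o=np.zeros((560,800,3),np.uint8);o[:,:400]=A;o[:480,400:]=B;cv2.imwrite("pics/crop3.png",o)
```

```text
0.16 wrist [[317.4, 199.4], [317.7, 226.4], [318.0, 260.0], [316.0, 194.9]] scene [[376.5, 291.2], [380.2, 268.2], [383.3, 248.7], [375.4, 298.0]]
0.155 wrist [[317.4, 197.7], [317.6, 223.6], [317.9, 255.5], [316.0, 194.9]] scene [[376.2, 293.0], [379.9, 270.2], [382.9, 250.9], [375.4, 298.0]]
```

View pics/crop3.png

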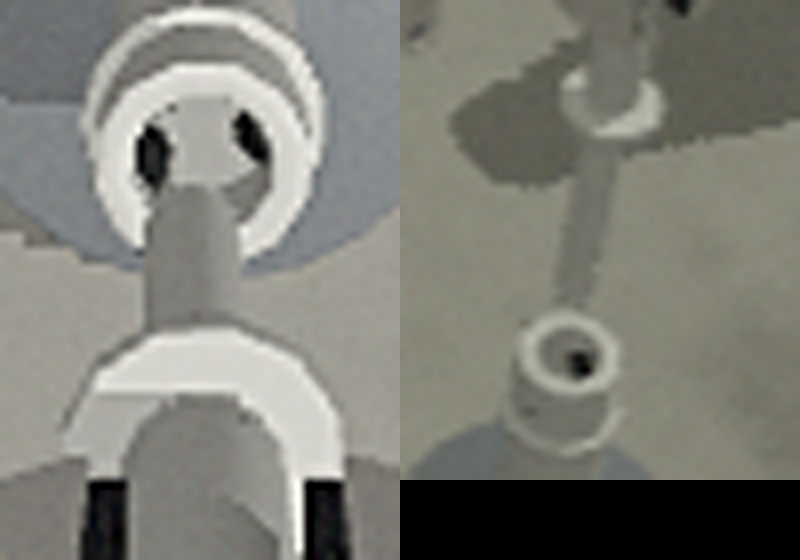

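Tip and mouth agree to about 1 mm (mouth at (315.5,195.4), tip at (314,199)). I nudge by +0.8 mm in x and descend to just above the lips.

```bash
python3 -m pendant '[0,0.0005,0.009,0,0,0,0,0,0.0005,0.009,0,0,0,0,0,0,0.008,0,0,0,0,0,0,0.005,0,0,0,0,0,0,0,0,0,0,0]'; python3 -c "
from h import *
s=observe();print(s['position'],s['force'],s['ft_torque'],s['width'])"; python3 -m pendant '[0,0,0.006,0,0,0,0,0,0,0.006,0,0,0,0,0,0,0.006,0,0,0,0,0,0,0,0,0,0,0]';python3 -c "
from h import *
s=observe();print(s['position'],s['force'],s['ft_torque'],s['width'])"
```

```text
clock: 5.25
position: [0.4747, -0.2513, 0.1542]
ee_rot: [-2.217, -2.225, 0.001]
force: [0.3, -0.4, 0.5]
width: 0.119
gripper_force: 24.9
[ 0.4747 -0.2513  0.1542] [ 0.2911 -0.4031  0.5128] [-0.0735  0.0546 -0.0474] 0.11878253285787413
clock: 5.75
position: [0.4745, -0.2511, 0.1359]
ee_rot: [-2.216, -2.225, 0.001]
force: [-0.2, -0.9, -1.3]
width: 0.117
gripper_force: 24.9
[ 0.4745 -0.2511  0.1359] [-0.1692 -0.8886 -1.3386] [-0.2197 -0.1096  0.0334] 0.11738302386367966
```

```bash
python3 -m pendant '[0,0,0.006,0,0,0,0,0,0,0.006,0,0,0,0,0,0,0.006,0,0,0,0,0,0,0.006,0,0,0,0,0,0,0,0,0,0,0]';python3 -c "
from h import *
s=observe();print(s['position'],s['force'],s['ft_torque'],s['width'])"; python3 -m pendant '[0,0,0.003,0,0,0,0,0,0,0.003,0,0,0,0,0,0,0.002,0,0,0,0,0,0,0,0,0,0,0]'; python3 -c "
from h import *
im,c,s=shot('scene','s3');print(s['position'],s['force'],s['width'])"
```

```text
clock: 6.38
position: [0.4744, -0.2511, 0.1119]
ee_rot: [-2.216, -2.225, 0.001]
force: [-0.1, -0.1, -2.0]
width: 0.117
gripper_force: 24.9
[ 0.4744 -0.2511  0.1119] [-0.0687 -0.1027 -1.9822] [-0.2483 -0.005   0.0521] 0.11681971391975994
clock: 6.88
position: [0.475, -0.2518, 0.105]
ee_rot: [2.217, 2.225, 0.0]
force: [-1.8, -0.9, 5.1]
width: 0.118
gripper_force: 25.0
[ 0.475  -0.2518  0.105 ] [-1.7835 -0.8815  5.0779] 0.11776623905381066
```

```bash
python3 -m pendant '[0,0,0.0015,0,0,0,0,0,0,0,0,0,0,0]'
python3 - <<'E'
from h import *
s=observe();print(s['position'],s['force'])
im,c,s=shot('scene','s4');w,cw,s=shot('wrist','w4')
A=cv2.resize(im[255:335,345:405],None,fx=6.5,fy=6.5,interpolation=cv2.INTER_CUBIC)
B=cv2.resize(w[150:290,270:370],None,fx=4,fy=4,interpolation=cv2.INTER_CUBIC)
o=np.zeros((560,800,3),np.uint8);o[:520,:390]=A;o[:560,400:]=B;cv2.imwrite("pics/crop4.png",o)
E
```

```text
clock: 7.18
position: [0.4755, -0.2524, 0.1047]
ee_rot: [2.217, 2.224, 0.002]
force: [-4.7, -0.3, 21.5]
width: 0.116
gripper_force: 25.2
[ 0.4755 -0.2524  0.1047] [-4.6788 -0.3205 21.5496]
```

View pics/crop4.png

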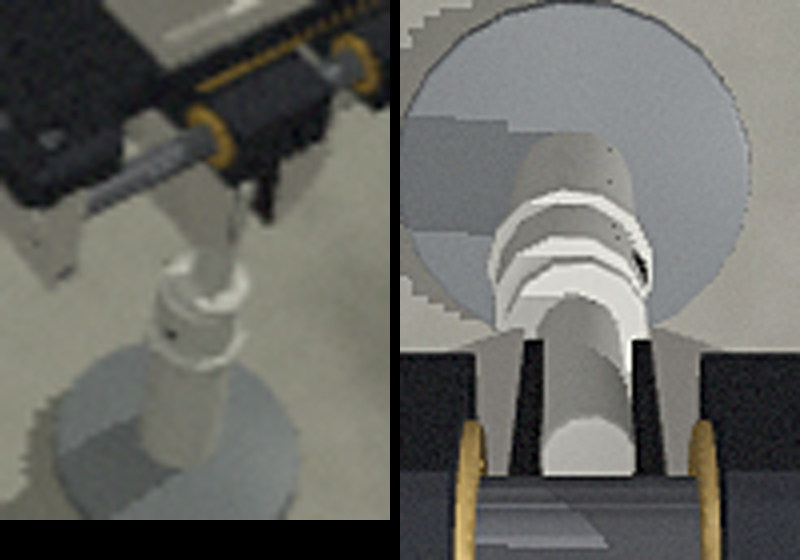

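The collar lies on the vial rim (scene crop (205,285), wrist crop (575,275)), and contact is hard. I release and rise.

```bash
python3 -m pendant '[0,0,-0.0015,0,0,0,0,0,0,0,0,0,0,0.035,0,0,0,0,0,0,0.04,0,0,0,0,0,0,0.04,0,0,-0.02,0,0,0,0.04,0,0,-0.03,0,0,0,0.04,0,0,-0.05,0,0,0,0.04,0,0,-0.0,0,0,0,0.04]'
python3 - <<'E'
from h import *
s=observe();print(s['position'],s['force'],s['joints'])
im,c,s=shot('wrist','w5')
print(proj(c,[[.473,-.251,.086],[.473,-.251,.128]]))
sc,cs,_=shot('scene','s5')
A=cv2.resize(sc[240:340,335:415],None,fx=5,fy=5,interpolation=cv2.INTER_CUBIC)
cv2.imwrite("pics/crop5.png",A)
print(proj(cs,[[.473,-.251,.0],[.473,-.251,.082],[.473,-.251,.128]]))
plan([.465,.045,.215],-40,6,jaw=.04)
E
```

```text
clock: 8.28
position: [0.4767, -0.2526, 0.2077]
ee_rot: [2.214, 2.222, 0.004]
force: [1.1, 0.1, -1.0]
width: 0.44
gripper_force: 0.0
[ 0.4767 -0.2526  0.2077] [ 1.1144  0.0564 -0.9562] [-0.1865  0.355   0.771   1.8436 -0.2846  1.0501  0.6993]
[[312.2821 186.1972]
 [311.9358 199.2407]]
[[371.1049 324.5187]
 [375.3512 298.045 ]
 [378.025  281.3623]]
0.0494,-0.0015,-0.0017,0,-0,0.117,0.04,0.0488,-0.0072,-0.0017,0,-0,0.117,0.04,0.0477,-0.0129,-0.0017,0,-0,0.117,0.04,0.0458,-0.0184,-0.0017,0,-0,0.117,0.04,0.0434,-0.0236,-0.0017,0,-0,0.117,0.04,0.0403,-0.0285,-0.0017,0,-0,0.117,0.04
```

View pics/crop5.png

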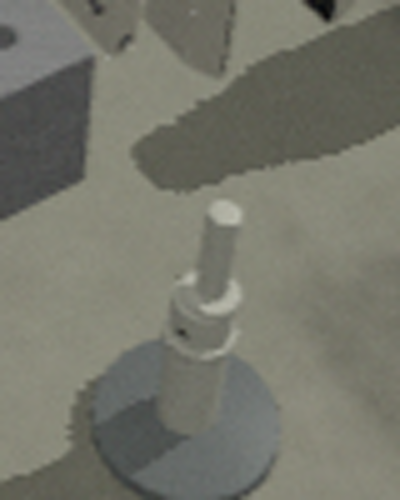

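The rod is seated: its top at scene (380,282) matches the 128 mm height. Next is a look pose over the lug.

```bash
python3 -m pendant '[0.0494,-0.0015,-0.0017,0,0,0.117,0.04,0.0488,-0.0072,-0.0017,0,0,0.117,0.04,0.0477,-0.013,-0.0017,0,0,0.117,0.04,0.0458,-0.0184,-0.0017,0,0,0.117,0.04,0.0434,-0.0236,-0.0017,0,0,0.117,0.04,0.0403,-0.0285,-0.0017,0,0,0.117,0.04,0,0,0,0,0,0,0.04,0,0,0,0,0,0,0.04]'
python3 - <<'E'
from h import *
im,c,s=shot('wrist','w6');print(s['position'],s['ee_rot'],s['joints'])
print(proj(c,[[.489,.062,.081],[.48,-.02,.132]]))
E
```

```text
clock: 9.38
position: [0.464, 0.0444, 0.214]
ee_rot: [2.846, 1.33, -0.003]
force: [-0.7, 0.4, 0.7]
width: 0.438
gripper_force: 0.0
[0.464  0.0444 0.214 ] [ 2.846   1.3296 -0.0027] [-0.9566  0.2204  0.9077  1.9958 -0.2026  1.0195 -0.65  ]
[[325.4372 152.0019]
 [384.3898 247.7889]]
```

View pics/w6.png

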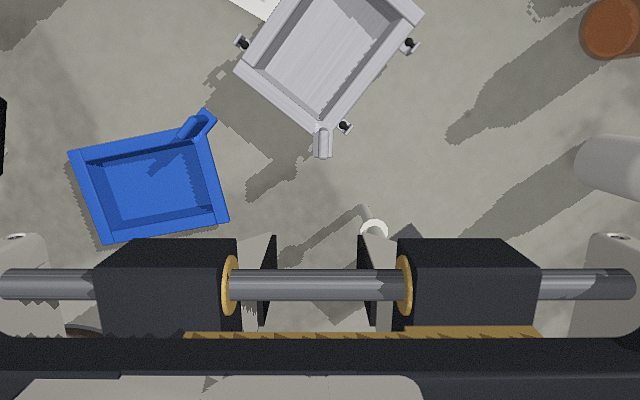

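The wrist view shows the grey tray with its near (lug) corner at about (318,138). The left rim corner is at (235,70) and the right one at (425,12), and brackets sit at (345,127) and (408,45) on the long side. The lug is at about (322,140), the decoy rod at (373,229), and the blue tray is well off to the left. I fit the rim edges on the plane z = 0.042.

Run:
```python
from h import *
s=observe();c=cam("wrist",s);im=cv2.imread("pics/w6.png")
lab=cv2.cvtColor(im,cv2.COLOR_BGR2LAB).astype(int)
for q in [(300,110),(310,60),(245,75),(200,220),(322,145),(440,130),(350,60),(360,112)]: print(q,im[q[1],q[0]],end=" ")
b=lab[...,2];m=((b<128)&(lab[...,1]>127)&(im.min(2)>110)&(im[...,0].astype(int)-im[...,1]<25)).astype(np.uint8)
m=cv2.morphologyEx(m,cv2.MORPH_OPEN,np.ones((3,3)));m=cv2.morphologyEx(m,cv2.MORPH_CLOSE,np.ones((5,5)))
n,l,st,ce=cv2.connectedComponentsWithStats(m);k=l[20:140,250:420];k=np.bincount(k[k>0]).argmax();print("\n",st[k])
cn=max(cv2.findContours((l==k).astype(np.uint8),cv2.RETR_EXTERNAL,cv2.CHAIN_APPROX_NONE)[0],key=len).reshape(-1,2)
P=onz(c,cn,.042)[:,:2]
def fit(a,b2):
    a,b2=onz(c,[a,b2],.042)[:,:2]
    for tol in (.006,.003,.0015):
        d=(b2-a)/np.linalg.norm(b2-a);nn=np.array([-d[1],d[0]]);t=(P-a)@d
        i=(abs((P-a)@nn)<tol)&(t>0)&(t<np.linalg.norm(b2-a))
        v=cv2.fitLine(P[i].astype(np.float32),cv2.DIST_HUBER,0,.001,.001).ravel()
        a0=v[2:];d2=v[:2]*np.sign(v[:2]@d);L=np.linalg.norm(b2-a);a=a0+d2*((a-a0)@d2);b2=a+d2*L
    return a0,d2,i.sum()
e1=fit((312,133),(235,70));e2=fit((330,135),(425,12));print(e1,e2)
t=np.linalg.solve(np.c_[e1[1],-e2[1]],e2[0]-e1[0]);cr=e1[0]+t[0]*e1[1]
ang=np.degrees(np.arctan2(e2[1][1],e2[1][0])),np.degrees(np.arctan2(e1[1][1],e1[1][0]));print("corner",cr,"angles",ang,proj(c,[[*cr,.042]]))
th=np.radians((ang[0]+ang[1]-90)/2);Rz=np.array([[np.cos(th),-np.sin(th)],[np.sin(th),np.cos(th)]])
ctr=cr+Rz@[.075,.055];dg=th+.633;lug=ctr-.089*np.array([np.cos(dg),np.sin(dg)])
print("yaw",np.degrees(th),"ctr",ctr,"lug",lug,"diag deg",np.degrees(dg))
for z in (.081,):
  u=np.array([np.cos(dg),np.sin(dg)]);w=np.array([-u[1],u[0]])
  print("pred lug top corners",proj(c,[[*(lug+a*u*.013+b*w*.0045),z] for a in(-1,1) for b in(-1,1)]).round(1).tolist())
g=im.min(2);print(g[150,305:340]);print(g[140,305:340]);print(g[110:170,322])
print("others",proj(c,[[*(ctr+Rz@q),.042] for q in([-.075,.055],[.075,-.055])]).round(1).tolist(),"decoy",onz(c,[(373,228)],.132))
```

```text
(300, 110) [194 190 189] (310, 60) [188 183 185] (245, 75) [190 184 185] (200, 220) [193 106  58] (322, 145) [188 183 183] (440, 130) [152 158 161] (350, 60) [190 185 186] (360, 112) [153 161 165] 
 [  233     0   191   159 16063]
(array([0.4774, 0.1249], dtype=float32), array([-0.2034,  0.9791]), np.int64(79)) (array([0.5708, 0.082 ], dtype=float32), array([0.9788, 0.2048]), np.int64(123))
corner [0.4898 0.065 ] angles (np.float64(11.815272620875145), np.float64(101.73483005070389)) [[322.4334 143.2914]]
yaw 11.775051335789522 ctr [0.552  0.1342] lug [0.4925 0.068 ] diag deg 48.04327976757063
pred lug top corners [[327.9, 158.6], [317.7, 158.3], [329.2, 128.7], [318.8, 128.4]]
[113 106 110 152 146 146 147 107 144 151 147 153 153  93 145 161 181 184
 186 190 188 180 173 156 192 191 180 144 152 149 149 151 150 150 151]
[117 114 117 115 115 116 116 105 149 147 150 147 150 117 127 153 169 183
 183 186 188 186 178 152 190 189 182 172 146 148 151 151 147 150 149]
[134 111 113 115 115 125 122 117 116  87 119 175 180 184 185 185 191 142
 120 124 153 191 180 185 187 191 189 185 186 179 183 183 184 187 188 183
 181 184 181 183 184 186 184 185 181 183 189 168 134 109 145 141 142 139
 140 137 138 136 140 135]
others [[230.4, 70.3], [426.2, 11.5]] decoy [[ 0.4833 -0.0018  0.132 ]]
```

The fit agrees with the given sizes: edges at 90°, predicted side corners at (230,70) and (426,12) as seen, and the lug top within 1 px. The lug grip point is (0.4925, 0.068) with the diagonal at 48°. I go down with the tips about 49 mm above the table, then close.

```bash
python3 -m pendant '[0.0182,0.0034,0.02,0,0,0.018,0.04,0.0182,0.0034,0.02,0,0,0.018,0.04,0,0,0.025,0,0,0,0.04,0,0,0.02,0,0,0,0.04,0,0,0,0,0,0,0.04]'
python3 - <<'E'
from h import *
im,c,s=shot('wrist','w7');print(s['position'],s['ee_rot'])
lug=np.array([.4925,.068]);dg=np.radians(48.04);u=np.array([np.cos(dg),np.sin(dg)]);w=np.array([-u[1],u[0]])
print("pred lug top corners",proj(c,[[*(lug+a*u*.013+b*w*.0045),.081] for a in(-1,1) for b in(-1,1)]).round(1).tolist(),"TCP",proj(c,[s['position']]))
g=im.min(2)
for r in (165,175,185,195): print(r,g[r,285:350])
plan([*lug,.060],-41.96,3)
E
```

```text
clock: 10.05
position: [0.4925, 0.066, 0.1287]
ee_rot: [2.872, 1.272, -0.005]
force: [-0.8, -0.0, 0.4]
width: 0.438
gripper_force: 0.0
[0.4925 0.066  0.1287] [ 2.8721  1.2724 -0.0049]
pred lug top corners [[321.4, 230.5], [308.0, 230.5], [321.4, 193.0], [307.5, 193.1]] TCP [[316.5313 242.4527]]
165 [176 178 180 175 175 178 179 180 190 173 150 140 151 152 152 154 155 158
 161 157 152 152 156 165 100 107 111 118 114 109 111 111  99 151 163 175
 180 180 177 172 173 176 178 177 174 175 172 180 177 173 173 177 181 180
 175 156 136 118 148 144 143 147 147 144 144]
175 [174 173 177 175 177 178 178 181 179 176 175 174 180 178 177 180 177 177
 172 180 178 173 178 177 173 179 176 174 179 177 174 172 166 173 172 177
 174 174 171 174 174 176 175 175 181 182 185 169 168  43  17  32  41  40
  40  38  36  22  46 155 114  83  90  93 112]
185 [106 111 111 112 105  89 135 152 183 189 181 176 179 176 177 177 176 180
 189 192 171 179 228  85  85 108 117 124 119 123 130 128 133 136 127 177
 176 177 178 178 169 166 135 143 140 144 141 143 139 144 145 145 141 145
 145 112  83  90 102 177 185 182 179 104 144]
195 [108 111 103 106 108 109 110 107 110 107 105 103 108 103 102 102 131 140
 142 142 141 143 101 126 153 168 178 176 177 175 178 179 181 174 132 150
 177 182 180 180 170 167 133 146 146 145 140 143 144 141 141 142 141 140
 139 142 144 143 144 149 142 140 141 142 142]
0.0003,-0.0005,0.0232,-0,0,-0.001,0.05,0.0003,-0.0005,0.0232,-0,0,-0.001,0.05,0.0003,-0.0005,0.0232,-0,0,-0.001,0.05
```

The lug matches the prediction, so I go down and close.

```bash
python3 -m pendant '[0.0005,-0.0007,0.023,0,0,0,0.04,0.0005,-0.0007,0.023,0,0,0,0.04,0,0,0.022,0,0,0,0.04,0,0,0,0,0,0,0.04]' && python3 -m pendant '[0,0,0,0,0,0,0,0,0,0,0,0,0,0,0,0,0,0,0,0,0,0,0,0,0,0,0,0]' 10 && python3 -m pendant '[0,0,0,0,0,0,0,0,0,0,0,0,0,0,0]' 55
python3 - <<'E'
from h import *
s=observe();print(s['position'],s['ee_rot'],s['force'],s['ft_torque'],s['width']*91.8)
E
```

```text
clock: 10.6
position: [0.4928, 0.069, 0.0618]
ee_rot: [-2.871, -1.275, 0.002]
force: [0.3, 0.9, 0.9]
width: 0.434
gripper_force: 0.0
clock: 11.1
position: [0.4934, 0.0698, 0.0622]
ee_rot: [-2.87, -1.277, -0.001]
force: [0.2, 0.3, 4.6]
width: 0.098
gripper_force: 10.0
[0.4934 0.0698 0.0622] [-2.8704 -1.2766 -0.0011] [0.2438 0.258  4.554 ] [0.005  0.3801 0.0384] 8.95938137477009invalid input
```

```bash
python3 -m pendant '[0,0,0,0,0,0,0,0,0,0,0,0,0,0]' 55 && python3 -m pendant '[0.0003,0,-0.0022,0,-0.012,0,0,0.0003,0,-0.0022,0,-0.012,0,0,0.0003,0,-0.0022,0,-0.012,0,0,0.0003,0,-0.0022,0,-0.012,0,0,0.0003,0,-0.0022,0,-0.012,0,0,0,0,0,0,0,0,0]'
python3 - <<'E'
from h import *
s=observe();print(s['position'],s['ee_rot'],s['force'],s['ft_torque'],s['width']*91.8)
M=R.from_rotvec(s['ee_rot']).as_matrix();print("tilt",np.degrees(np.arccos(-M[2,2])),M)
im,c,s=shot('scene','s8');im,c,s=shot('wrist','w8')
E
```

```text
clock: 11.35
position: [0.4934, 0.0698, 0.0622]
ee_rot: [-2.87, -1.276, -0.001]
force: [-2.4, 0.2, 6.8]
width: 0.09
gripper_force: 55.0
clock: 12.1
position: [0.4946, 0.0712, 0.0729]
ee_rot: [2.847, 1.266, -0.085]
force: [-0.0, -0.0, 0.2]
width: 0.095
gripper_force: 55.0
[0.4946 0.0712 0.0729] [ 2.8467  1.2665 -0.0855] [-0.0468 -0.0139  0.1751] [-0.1072 -0.0081  0.0304] 8.688485304178064
tilt 3.448020933829569 [[ 0.6683  0.7428 -0.04  ]
 [ 0.7414 -0.6695 -0.0449]
 [-0.0601  0.0003 -0.9982]]
```

```bash
python3 -m pendant '[0.0003,0,-0.0022,0,-0.012,0,0,0.0003,0,-0.0022,0,-0.012,0,0,0.0003,0,-0.0022,0,-0.012,0,0,0.0003,0,-0.0022,0,-0.012,0,0,0.0003,0,-0.0022,0,-0.012,0,0,0.0003,0,-0.0022,0,-0.012,0,0,0.0003,0,-0.0022,0,-0.012,0,0,0.0003,0,-0.0022,0,-0.012,0,0,0.0003,0,-0.0022,0,-0.012,0,0,0,0,0,0,0,0,0]'
python3 - <<'E'
from h import *
im,c,s=shot('scene','s9');im,c,s=shot('wrist','w9')
print(s['force'],s['ft_torque'],s['width']*91.8)
M=R.from_rotvec(s['ee_rot']).as_matrix();print("tilt",np.degrees(np.arccos(-M[2,2])))
sc=cv2.imread("pics/s9.png")
o=np.zeros((600,800,3),np.uint8)
A=cv2.resize(sc[110:260,220:400],None,fx=2.2,fy=2.2,interpolation=cv2.INTER_CUBIC);o[:A.shape[0],:A.shape[1]]=A
B=im[0:260,150:550];o[:260,400:]=B
A=cv2.resize(cv2.imread("pics/top0.png")[170:250,250:340],None,fx=3,fy=3)
t,ct,_=shot('top','t9');A=cv2.resize(t[160:260,250:390],None,fx=2.8,fy=2.8,interpolation=cv2.INTER_CUBIC);o[320:600,400:792]=A
cv2.imwrite("pics/crop9.png",o)
E
```

```text
clock: 13.45
position: [0.4978, 0.0748, 0.0922]
ee_rot: [2.799, 1.245, -0.236]
force: [1.6, -0.1, -0.8]
width: 0.088
gripper_force: 55.0
[ 0.5104 -0.2433 -1.1765] [-0.1781 -0.1128 -0.0886] 7.998209668229602
tilt 9.622718400746017
```

View pics/crop9.png

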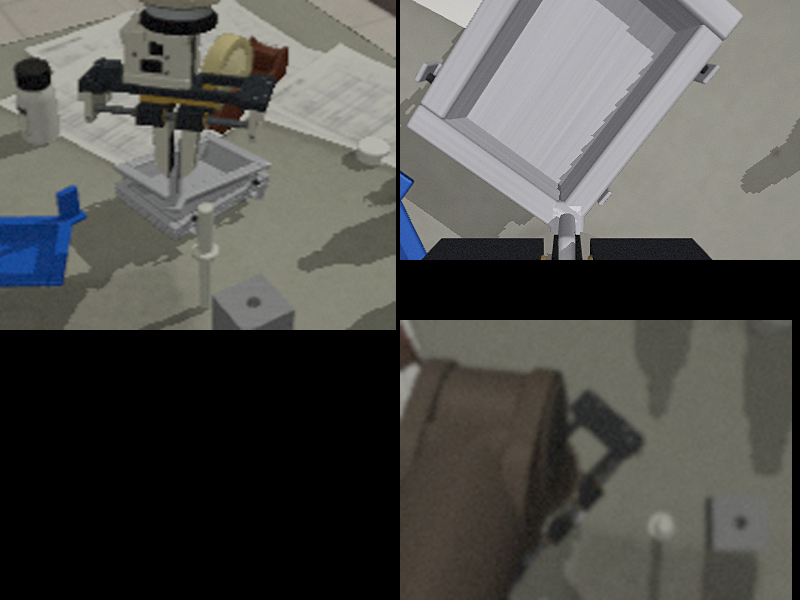

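The picture shows the lug corner of the tray up in the gripper. The far edges still rest on the stack, the lower trays have not moved, and the decoy rod and block stand. I turn a bit further, then lift slowly.

```bash
python3 -m pendant '[0.0003,0,-0.0022,0,-0.012,0,0,0.0003,0,-0.0022,0,-0.012,0,0,0.0003,0,-0.0022,0,-0.012,0,0,0.0003,0,-0.0022,0,-0.012,0,0,0.0003,0,-0.0022,0,-0.012,0,0,0.0003,0,-0.0022,0,-0.012,0,0,0.0003,0,-0.0022,0,-0.012,0,0,0.0003,0,-0.0022,0,-0.012,0,0,0,0,0,0,0,0,0,0,0,0,0,0,0,0]' 60
python3 - <<'E'
from h import *
s=observe();print(s['position'],s['force'],s['ft_torque'],s['width']*91.8,s['joints'])
M=R.from_rotvec(s['ee_rot']).as_matrix();print("tilt",np.degrees(np.arccos(-M[2,2])),M[2])
E
```

```text
clock: 14.85
position: [0.5015, 0.079, 0.1088]
ee_rot: [2.753, 1.224, -0.366]
force: [0.5, 0.6, -0.7]
width: 0.088
gripper_force: 60.0
[0.5015 0.079  0.1088] [ 0.454   0.6064 -0.7437] [ 0.1467 -0.1603 -0.0437] 8.092590001366698 [-0.9099  0.6254  0.8428  1.8488 -0.3192  1.0822 -0.6742]
tilt 15.124850690399171 [-0.2609 -0.0001 -0.9654]
```

```bash
python3 -m pendant '[-0.0008,0,-0.0029,0,0,0,0,-0.0008,0,-0.0029,0,0,0,0,-0.0008,0,-0.0029,0,0,0,0,-0.0008,0,-0.0029,0,0,0,0,-0.0013,0,-0.0048,0,0,0,0,-0.002,0,-0.0077,0,0,0,0,-0.0026,0,-0.0097,0,0,0,0,-0.0026,0,-0.0097,0,0,0,0,-0.0026,0,-0.0097,0,0,0,0,0,0,0,0,0,0,0]'
python3 - <<'E'
from h import *
im,c,s=shot('wrist','w10');print(s['position'],s['force'],s['ft_torque'],s['width']*91.8)
M=R.from_rotvec(s['ee_rot']).as_matrix();print("tilt",np.degrees(np.arccos(-M[2,2])))
shot('scene','s10')
# compare tray in wrist frame: w8/w9/w10 difference in the tray area => did the tray slip in the grip
a,b=[cv2.imread(f"pics/{f}.png")[0:150,230:480].astype(np.float32).mean(2) for f in("w9","w10")]
print("shift w9->w10",cv2.phaseCorrelate(a,b,cv2.createHanningWindow(a.shape[::-1],cv2.CV_32F)))
E
```

```text
clock: 16.1
position: [0.5021, 0.0792, 0.1648]
ee_rot: [2.753, 1.224, -0.363]
force: [-0.3, -0.1, -1.6]
width: 0.088
gripper_force: 60.0
[0.5021 0.0792 0.1648] [-0.3482 -0.0615 -1.6351] [ 0.1425 -0.0658 -0.0648] 8.04626474574241
tilt 15.042466013265829
shift w9->w10 ((-17.035417298774746, 18.605236709734783), 0.20638992279052734)
```

```bash
cat >> h.py <<'E'
def T4(p,M):
    T=np.eye(4);T[:3,:3]=M;T[:3,3]=p;return T
TR0=T4([.552,.1342,.018],R.from_euler('z',11.775,degrees=True).as_matrix())
TG=T4([.4934,.0698,.0622],R.from_rotvec([-2.8704,-1.2766,-.0011]).as_matrix())
REL=np.linalg.inv(TG)@TR0     # tray in tool, rigid grip
def tray(s): return T4(s['position'],R.from_rotvec(s['ee_rot']).as_matrix())@REL
RIM=np.array([[-.075,-.055,.024],[.075,-.055,.024],[.075,.055,.024],[-.075,.055,.024]])
E
python3 - <<'E'
from h import *
s=observe();c=cam("wrist",s);T=tray(s)
P=RIM@T[:3,:3].T+T[:3,3];print(P);print("pred rim px",proj(c,P).round(1).tolist())
im=cv2.imread("pics/w10.png");lab=cv2.cvtColor(im,cv2.COLOR_BGR2LAB).astype(int)
m=((lab[...,2]<128)&(lab[...,1]>127)&(im.min(2)>110)&(im[...,0].astype(int)-im[...,1]<25)).astype(np.uint8)
m=cv2.morphologyEx(m,cv2.MORPH_OPEN,np.ones((3,3)));m=cv2.morphologyEx(m,cv2.MORPH_CLOSE,np.ones((7,7)))
n,l,st,ce=cv2.connectedComponentsWithStats(m);k=1+st[1:,4].argmax();print(st[k])
for r in (20,40,60,80,100,120,140,160,180,200): x=np.where(l[r]==k)[0];print(r,x.min() if len(x) else 0,x.max() if len(x) else 0)
E
```

```text
[[0.4945 0.0707 0.146 ]
 [0.6386 0.0982 0.1143]
 [0.6146 0.2042 0.0973]
 [0.4706 0.1767 0.129 ]]
pred rim px [[317.4, 238.7], [495.2, 11.6], [317.0, -147.3], [153.0, 126.5]]
[  156     0   334   269 43198]
20 220 487
40 208 469
60 195 455
80 184 439
100 171 424
120 159 408
140 176 393
160 203 377
180 232 361
200 261 346
```

The tray is held rigidly: its left corner is at (157,125) in the wrist view against (153,126) predicted. Now I rise and level, then move sideways.

Run:
```python
from h import *
s=observe();planM(s['position'],R.from_rotvec(s['ee_rot']).as_matrix(),np.array([.495,.072,.245]),TG[:3,:3],9,0)
```

```text
-0.0034,-0,-0.0084,-0,0.029,-0,0,-0.0031,-0,-0.0085,-0,0.029,-0,0,-0.0029,-0,-0.0086,-0,0.029,-0,0,-0.0026,-0,-0.0087,-0,0.029,-0,0,-0.0024,-0,-0.0088,-0,0.029,-0,0,-0.0021,-0,-0.0088,-0,0.029,-0,0,-0.0019,-0,-0.0089,-0,0.029,-0,0,-0.0016,-0,-0.0089,-0,0.029,-0,0,-0.0013,-0,-0.009,-0,0.029,-0,0
```

```bash
python3 -m pendant '[-0.0034,0,-0.0084,0,0.029,0,0,-0.0031,0,-0.0085,0,0.029,0,0,-0.0029,0,-0.0086,0,0.029,0,0,-0.0026,0,-0.0087,0,0.029,0,0,-0.0024,0,-0.0088,0,0.029,0,0,-0.0021,0,-0.0088,0,0.029,0,0,-0.0019,0,-0.0089,0,0.029,0,0,-0.0016,0,-0.0089,0,0.029,0,0,-0.0013,0,-0.009,0,0.029,0,0,0,0,0,0,0,0,0]'
python3 - <<'E'
from h import *
s=observe();print(s['force'],s['width']*91.8);T=tray(s);print(T)
P=T[:3,3]
# lateral shift .21 along tray +y
planM(s['position'],R.from_rotvec(s['ee_rot']).as_matrix(),s['position']+.21*np.r_[T[:2,1],0],TG[:3,:3],9,0)
E
```

```text
clock: 17.45
position: [0.4953, 0.0716, 0.2459]
ee_rot: [2.871, 1.275, -0.001]
force: [-0.5, -0.0, -0.6]
width: 0.087
gripper_force: 60.0
[-0.4954 -0.037  -0.572 ] 8.02691124346826
[[ 0.9792 -0.2031  0.001   0.5539]
 [ 0.2031  0.9792  0.0009  0.1359]
 [-0.0012 -0.0007  1.      0.2016]
 [ 0.      0.      0.      1.    ]]
0.0138,-0.0188,-0,-0,0,-0,0,0.0138,-0.0188,-0,-0,0,-0,0,0.0138,-0.0188,-0,-0,0,-0,0,0.0138,-0.0188,-0,-0,0,-0,0,0.0138,-0.0188,-0,-0,0,-0,0,0.0138,-0.0188,-0,-0,0,-0,0,0.0138,-0.0188,0,-0,0,-0,0,0.0138,-0.0188,0,-0,0,-0,0,0.0138,-0.0188,0,-0,0,-0,0
```

```bash
python3 -m pendant '[0.007,-0.0095,0,0,0,0,0,0.0138,-0.0188,0,0,0,0,0,0.0138,-0.0188,0,0,0,0,0,0.0138,-0.0188,0,0,0,0,0,0.0138,-0.0188,0,0,0,0,0,0.0138,-0.0188,0,0,0,0,0,0.0138,-0.0188,0,0,0,0,0,0.0138,-0.0188,0,0,0,0,0,0.0138,-0.0188,0,0,0,0,0,0.007,-0.0095,0,0,0,0,0]' && python3 -m pendant '[0,0,0,0,0,0,0,0,0,0,0,0,0,0,0,0,0,0,0,0,0,0,0,0,0,0,0,0]'
python3 - <<'E'
from h import *
im,c,s=shot('wrist','w12');print(s['position'],s['width']*91.8,s['dq'],s['joints']);T=tray(s);print(T)
P=RIM@T[:3,:3].T+T[:3,3];print("pred rim px",proj(c,P).round(1).tolist())
lab=cv2.cvtColor(im,cv2.COLOR_BGR2LAB).astype(int)
m=((lab[...,2]<128)&(lab[...,1]>127)&(im.min(2)>110)&(im[...,0].astype(int)-im[...,1]<25)).astype(np.uint8)
m=cv2.morphologyEx(m,cv2.MORPH_OPEN,np.ones((5,5)));m=cv2.morphologyEx(m,cv2.MORPH_CLOSE,np.ones((7,7)))
n,l,st,ce=cv2.connectedComponentsWithStats(m);k=l[130,300];print(k,st[k])
for r in (20,40,60,80,100,110,120,130,140,160,180,200): x=np.where(l[r]==k)[0];print(r,x.min() if len(x) else 0,x.max() if len(x) else 0,end="; ")
# stack, decoy rod, seated rod, blue tray unmoved? compare with first pictures where arm is absent
sc,cs,_=shot('scene','s12');tp,ct,_=shot('top','t12')
a,b=cv2.imread('pics/scene0.png').astype(int),sc.astype(int);d=abs(a-b).max(2)
for nm,(x0,y0,x1,y1) in dict(decoy=(302,198,326,252),stand=(316,245,355,283),vial=(353,290,392,340),blue=(184,192,258,242),white=(416,200,452,255),amber=(405,150,445,215),stackR=(318,178,345,205)).items(): print(nm,(d[y0:y1,x0:x1]>35).mean().round(3),end=" ")
print()
# seated rod top and stack edge in top view
a,b=cv2.imread('pics/top0.png').astype(int),tp.astype(int);d=abs(a-b).max(2)
for nm,(x0,y0,x1,y1) in dict(stack=(265,180,316,238),decoy=(335,225,352,285),stand=(355,220,382,278),vial=(404,222,432,280),blue=(256,250,316,320),jar=(196,232,222,292)).items(): print(nm,(d[y0:y1,x0:x1]>35).mean().round(3),end=" ")
E
```

```text
clock: 18.7
position: [0.4522, 0.2799, 0.2444]
ee_rot: [2.868, 1.279, -0.005]
force: [0.5, -1.5, -0.5]
width: 0.089
gripper_force: 60.0
clock: 19.2
position: [0.453, 0.2773, 0.2448]
ee_rot: [2.87, 1.274, -0.004]
force: [0.3, 0.7, -1.0]
width: 0.091
gripper_force: 60.0
[0.453  0.2773 0.2448] 8.332835510967467 [-0.0033  0.0007 -0.0036 -0.0019  0.      0.0004 -0.0017] [-1.3208  0.3279  0.8928  1.8071 -0.2784  1.142  -1.071 ]
[[ 0.9792 -0.2028  0.0025  0.5116]
 [ 0.2028  0.9792  0.0024  0.3415]
 [-0.003  -0.0018  1.      0.2003]
 [ 0.      0.      0.      1.    ]]
pred rim px [[317.4, 238.5], [494.9, 11.7], [316.9, -147.1], [153.2, 126.4]]
1 [  158     0   331   269 40327]
20 220 487; 40 208 468; 60 196 455; 80 184 439; 100 172 424; 110 166 416; 120 160 408; 130 159 401; 140 174 393; 160 203 377; 180 232 362; 200 261 346; decoy 0.009 stand 0.019 vial 0.021 blue 0.002 white 0.0 amber 0.0 stackR 0.047 
stack 0.001 decoy 0.0 stand 0.01 vial 0.006 blue 0.0 jar 0.674
```

The grip is unchanged and the surroundings are undisturbed (the jar region in the top view is only covered by the arm). I check levelness independently in the scene view.

Run:
```python
from h import *
s=observe();cs=cam("scene");T=tray(s);im=cv2.imread("pics/s12.png");a=cv2.imread("pics/scene0.png")
lower=RIM-[0,0,.006]
P=RIM@T[:3,:3].T+T[:3,3];print("pred rim px",proj(cs,P).round(1).tolist(),"under",proj(cs,lower@T[:3,:3].T+T[:3,3]).round(1).tolist())
for dg in (3,):
  u=np.deg2rad(dg);ax=TG[:3,1];C=s['position'];Q=R.from_rotvec(ax*u).as_matrix()
  for sg in(1,-1): 
    Q=R.from_rotvec(ax*u*sg).as_matrix();print(sg,((P-C)@Q.T+C)[:,2],proj(cs,(P-C)@Q.T+C).round(1).tolist())
d=(abs(a.astype(int)-im).max(2)>18)
lab=cv2.cvtColor(im,cv2.COLOR_BGR2LAB).astype(int)
m=(d&(lab[...,2]<131)&(lab[...,1]>126)&(im.min(2)>90)).astype(np.uint8)
m=cv2.morphologyEx(m,cv2.MORPH_OPEN,np.ones((2,2)))
n,l,st,ce=cv2.connectedComponentsWithStats(m[60:200,150:400])
for k in range(1,n):
    if st[k,4]>60:
        ys,xs=np.where(l==k);print(st[k]+[150,60,0,0,0],"L",xs.min()+150,ys[xs==xs.min()].mean()+60,"R",xs.max()+150,ys[xs==xs.max()].mean()+60,"T",ys.min()+60,xs[ys==ys.min()].mean()+150,"B",ys.max()+60,xs[ys==ys.max()].mean()+150)
# stack check with first image: template match offset
```

```text
pred rim px [[241.1, 112.5], [288.9, 95.5], [264.1, 83.5], [217.4, 98.5]] under [[241.4, 114.8], [289.0, 97.6], [264.3, 85.5], [217.7, 100.6]]
1 [0.2243 0.2301 0.2333 0.2275] [[241.3, 112.4], [288.9, 93.2], [263.9, 80.1], [217.3, 97.2]]
-1 [0.2249 0.2181 0.2145 0.2213] [[241.0, 112.6], [288.9, 97.8], [264.2, 86.9], [217.4, 99.8]]
[253  90  11  10  71] L 253 98.5 R 263 91.0 T 90 262.0 B 99 255.0
[262  90  19  13 142] L 262 99.0 R 280 97.0 T 90 267.0 B 102 267.0
[221  98  13   9  62] L 221 100.5 R 233 105.0 T 98 230.0 B 106 231.0
```

Run:
```python
from h import *
im=cv2.imread("pics/s12.png");a=cv2.imread("pics/scene0.png")
d=abs(a.astype(int)-im).max(2)
print("cols",np.arange(210,296,4))
for r in range(76,124,2): print(r,"".join("#" if v>22 else ("+" if v>12 else ".") for v in d[r,205:300]))
for x in (270,278,284,287): print(x,im[84:112,x].min(1))
```

```text
cols [210 214 218 222 226 230 234 238 242 246 250 254 258 262 266 270 274 278
 282 286 290 294]
76 ............##############+.+################..............++####+++...........................
78 +......+.....................####+#########..++..............+######+..........................
80 .....+...+...................+###+.......+###+...............####+.............................
82 .............................+#####+.....+.+#..................................................
84 .............................######.......#....................................................
86 .....+.................++.....######.....+#.............+....+.................................
88 .++...........................########+...#.+....#++...+..##+..+.+#............................
90 ..............................##########....+##+...+#############.....+........................
92 ..........+...................+#######++...+++.#####################+.....+....................
94 .++...+..................#####+######.....+++..+########################+.++..#................
96 ...+.......
[... 1159 characters left out ...]
........................
120 ...............................................................................................
122 ...............................................................................................
270 [132 129 130 121 144 137 135 101  91  95  96  95  96  94  93  98  94 136
 139 140 101  67  68  68 108 128 131 131]
278 [127 130 130 130 128 127 132 123 137 139 135 105  93  94 130 139 141 107
  70  67  68 107 123 118 125 129 130 134]
284 [132 132 130 130 133 129 129 131 130 132 124 141 140 128 131  94 107 120
 120 118 125 121 118 119 120 121 122 126]
287 [132 129 128 129 131 130 131 129 131 132 132 122 124 142 101  97 117 118
 116 122 125 124 125 122 106 117 117 116]
```

The far rim edge is observed at rows 88, 91.5 and 94.5 against 87.5, 91.3 and 94.2 predicted for a level tray, so it is level within about 0.5°. It is at 0.20 m, beside the stack and still. Handing in.

```bash
python3 -c "
from cell import *
print(sign_off())"
```

```text
the job is handed in; nothing more can be done
None
```

I handed the job in at about 19 s. The rod is seated in the vial with its collar on the rim and released. The tray was freed lug corner first and is held level and still, with its underside 20 cm above the bench, beside the stack. In the camera comparison nothing else had moved; the jar, which the arm hides in the top view, is the one thing I couldn't confirm.

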